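# Shut the glue cabinet and hold the UV lamp over the chip

## Task

At the phone-repair bench, first push the door of the small glue cabinet fully shut until it snaps onto its catch, so that the lamp cannot cure the stock. Then take the hand-held UV lamp out of its cradle, carry it over the drawer rack to the big metal-topped chip on the clamped phone board, and finish while holding it still and level about one centimetre above that chip, centred over it and with the long side of its hood along the long side of the chip. Never let the lamp touch the board or its holder, leave the other things on the bench where they are, and do not put the lamp down at the end.

Things in the scene. Friction and masses are not known exactly. Their poses are not given: they have to be found in the camera images.
- cabinet: Small grey steel cabinet, 180 mm wide (its y), 140 deep (its x), 160 tall, fixed to the bench. Origin on the bench at the foot of its front opening, mid-width; its x points into the cabinet (from front to back), z up. Place and yaw vary.
- door (a joint): Hinge of the cabinet's white door: 0 = shut, growing to 1.6 rad as it opens towards the robot. It starts open, turns easily and stays where it is left. A sprung roller catch begins to resist at about 0.08 rad, with up to about 6 N at the free edge; past about 0.035 rad it snaps in and holds the door at 0.
- door_hinge (a point): On the door's vertical hinge line, at its inner face, 80 mm above the bench, 85 mm to -y of the cabinet's middle. The frame turns with the door: y along it from hinge to free edge (170 mm wide, 4 to 156 mm above the bench), -x out of its outer face, which lies 12 mm to the -x side of this point. The face is flat, without a handle: push near the free edge and the top.
- door_edge (a point): Top corner of the door's free edge, on its outer face, 156 mm above the bench. Frame as door_hinge.
- lamp: Hand-held UV lamp, about 0.22 kg, standing upright in the cradle with its window down. Below, a white rectangular hood 64 mm (its x) by 44 mm (its y) by 18 tall; above it a grey upright handle 40 mm (x) by 26 mm (y), centred, from 18 to 115 mm height. Origin: centre of its underside (the window); z up.
- cradle: Black open tray, 84 by 64 mm, rim 12 mm high, floor 5 mm thick, fixed to the bench; the lamp stands in it with about 5 mm play all round. Origin: centre of its underside.
- holder: Board holder fixed to the bench: aluminium base 170 mm (its x) by 84 (y); two dark steel jaws at its x ends (inner faces 69 mm from the middle, tops 42 mm above the bench) clamp a green phone board 140 by 64 mm, top 20 mm above the bench. Origin: centre of its underside. The holder and the cradle may stand on either side of the drawer rack.
- chip (a point): Middle of the top face of the big metal-topped chip, the largest part on the board: 44 mm (its x) by 28 mm (its y), top 25 mm above the bench, 16 mm along x and 4 mm along y from the holder's middle. x along the chip's long side, z up.
- rack: Loose grey small-parts drawer rack, 200 mm (its x) by 50 (y) by 100 tall, standing between the lamp and the board. Origin: centre of its underside. Bystander.
- bottle: White bottle, 52 mm diameter, 110 tall, loose. Origin: centre of its underside. Bystander.
- jar: Amber jar with black cap, 60 mm diameter, 50 tall, loose. Origin: centre of its underside. Bystander.
Things that resemble listed ones, but are neither listed nor needed, are in the scene too. Of the things shaped like the cabinet, the grey one is meant.

How it is judged (in metres and radians):
On the way, in this order (a step that is already met when the one before it is completed fails the run):
1. the cabinet door is shut and seated on its catch (value of joint door below 0.02 rad), for 0.2 s.
2. the lamp is lifted out of its cradle in the fingers (height (world z) of lamp above 0.03 m and contact force between the fingers and lamp above 1 N), for 0.2 s.
At the end, for the whole second after the job is handed in: The door is still shut (under 0.02 rad); the lamp is held by the fingers, still (under 30 mm/s), upright within 0.1 rad, its underside 4 to 18 mm above the chip's top, its middle within 8 mm of the chip's middle, its long axis within 0.15 rad of the chip's, and touching nothing of the holder (value of joint door below 0.02 rad and horizontal distance between lamp and chip below 0.008 m and z of lamp in the frame of chip between 0.004 and 0.018 m and angle between the x axis of lamp and the x axis of chip, either way round below 0.15 rad and angle between lamp's own z axis and vertical below 0.1 rad and contact force between the fingers and lamp above 1 N and contact force between lamp and holder below 0.2 N and linear speed of lamp below 0.03 m/s); the arm keeps its last pose, push and grip.
It fails at once if the lamp touches the board or its holder (contact force between lamp and holder above 0.5 N).
It fails at once if the rack is shifted or knocked over (distance of rack from where it was at the start of the episode above 0.02 m or angle between rack's own z axis and vertical above 0.3 rad).
It fails at once if the bottle is shifted or knocked over (distance of bottle from where it was at the start of the episode above 0.02 m or angle between bottle's own z axis and vertical above 0.3 rad).
It fails at once if the jar is shifted or knocked over (distance of jar from where it was at the start of the episode above 0.02 m or angle between jar's own z axis and vertical above 0.3 rad).
It also fails if it takes over 64 s, if anything falls off the work surface, if the arm or the gripper's body presses on something with over 40 N, if the wrist force passes 120 N, or if a joint passes its speed limit or range.

## Robot

A 6-joint arm with a two-finger parallel gripper is mounted at the origin on the work surface. World frame = base frame: x ahead of the robot, y to its left, z up, the work surface at z = 0. Lengths are in mm, angles in rad, forces in N, time in s.
With the tool pointing down it reaches from about 400 to 925 mm from the base axis. Payload 12.5 kg.
Tool frame: the origin (TCP) lies midway between the tips of the shut fingers; the grasp point (between the pads) lies 19 mm behind it; z points along the fingers, y is the line along which they close (so a half turn about z gives the same grasp; the last joint's range is limited). The gripper opens to 95 mm and grips with 3 to 60 N. Pads are 20 mm wide; open, the fingers measure 119 mm over their backs; the gripper's body (75 mm by 180 mm) begins 59 mm behind the grasp point.
Start: joints at [1.21, 0.491, 1.559, -0, 1.092, -0.106], TCP at [157.514, 604.844, 214.661] pointing down, gripper open.
Joint ranges: [-3.1, 3.1], [-0.84, 2.19], [0.05, 2.79], [-1.13, 4.28], [0.06, 2.93], [-2.69, 2.69]. Speed limits (rad/s): [2.22, 2.22, 2.79, 3.14, 3.14, 3.14].

## Interface

Orientations are given as [roll, pitch, yaw] about the fixed x, y, z axes, in that order (R = Rz(yaw) Ry(pitch) Rx(roll)).
In Python, from cell import env gives the robot as it stands.
- The arm moves only by the shell command python3 -m inch 'ROWS'. ROWS is JSON, a list of rows, each a list of 7 numbers: the turn, a rotation vector about the tool's x, y, z in rad, then the shift along the tool's x, y, z in cm, then the closure, from -1 (fully open) to 1 (shut). A call has 1 to 20 rows; each row shifts and turns the commanded pose from where the row before left it, along the tool's axes as they then stand; what a row does not reach is not made up. A row lasts 1/8 s, in which the tool goes at most 62.5 mm and 10.7 degrees, less where a joint would pass 70% of its speed; a pose out of reach is approached as far as the arm can. A call with a gripper value outside its range is refused whole. The fingers move at their own pace and stop on an object; the grip force is fixed at half the most. Time passes only in rows, so rows that do not move let the fingers close. It gives the time, the measured TCP pose, the force, the opening and the grip force at its end, in the units of the state.
- env.state(): the state, without advancing time (a new reading comes with each control period).
- env.read_camera(name): name is "scene" or "side" or "wrist"; returns a dict with "img" (400x640x3 uint8, red, green, blue), "depth" (400x640 float32, mm along the optical axis (not along the pixel's ray), 0 where there is no reading), "fx", "fy", "cx", "cy" (pixels), "position" and "orientation" of the camera in the world. Camera axes: x right, y down, z forward; pixel columns grow to the right and rows downward; lengths in mm; the calibration is good to about 2 mm. The wrist camera is an equidistant fisheye: a pixel r from the principal point sees the ray r / f radians off the axis. A picture is of the moment at which its call begins.
- env.job_done(): hands the job in; it is judged then, once.
Trained networks look in a picture, given as the dict that the camera call returned (one of the last four; its "shot" number tells which), for a name from the list of things; names that differ only in an ending like _2 or _b are one class to them, and where a whole thing is asked for, a point or a joint stands for the part that bears it (a point fixed in the world has none). Each returns a list of dicts, best first, with "score" (0 to 1); they miss things now and then, are a little off and sometimes report something else, mostly with a low value. They report only what shows in the picture. A call takes as long as a camera call. They do not tell look-alikes from the thing itself.
- env.find_in(picture, target): "centre" ([x, y, z] in mm, in the coordinates of the camera as it stood for that picture, good to about 4 mm: the middle of the surface that is visible of it).
- env.trace(picture, target): "mask" (400x640 bool, what is visible of it).
The state is a dict: "t": time; "joints": joint angles; "qvel": joint speeds; "tau": joint torques, N m; "eef_pos": TCP position; "tcp_rot": TCP orientation; "ft_force": force on the tool from outside, world axes, zero at the start; "moment": the same for the moment, N m; "opening": opening from 0.0 (shut) to 1.0 (fully open); "grip_force": force on a finger pad.
Only numpy, scipy, OpenCV 4.12 (cv2) and the standard library are available. Lean on these libraries where they do the work, as an engineer would, in place of code of your own. Each camera call takes 0.05 s, during which the arm holds its last target. There are 200 camera calls.

## Working session

There is one attempt and no reset: what is moved stays moved. The work goes in short steps, Python scripts to look and compute and a shell command to move; the robot and the scene stay as the last step left them, time stands still between calls to the robot, and variables do not carry over. Pictures are saved under pics/ and viewed, at most 10 in all, crops included, and the job is handed in when it is done.

```bash
ls; mkdir -p pics; cat > h.py <<'E'
import numpy as np, cv2
from scipy.spatial.transform import Rotation as R
from cell import env
def rot(o): 
    o=np.array(o); return o if o.shape==(3,3) else R.from_euler('xyz',o).as_matrix()
def cloud(p):
    v,u=np.mgrid[0:400,0:640]; d=p["depth"]
    c=np.stack([(u-p["cx"])/p["fx"]*d,(v-p["cy"])/p["fy"]*d,d],-1)
    return c@rot(p["orientation"]).T+np.array(p["position"])
def w(p,c): return rot(p["orientation"])@np.array(c)+np.array(p["position"])
E
python3 - <<'E'
from h import *
for n in("scene","side"):
    p=env.read_camera(n); cv2.imwrite(f"pics/{n}0.png",p["img"][:,:,::-1])
    print(n,p["position"],p["orientation"],p["fx"])
    for t in("cabinet","door_edge","lamp","cradle","holder","chip","rack","bottle","jar"):
        for f in env.find_in(p,t)[:3]: 
            c=np.array(f["centre"]);print(t,round(f["score"],2),w(p,c).round(),(c[:2]/c[2]*p["fx"]+[p["cx"],p["cy"]]).round())
print(env.state())
E
```

```text
pics
scene [ 303.62674028 -446.64029066 1204.46583962] [-2.64859456e+00 -1.00842148e-05 -3.71181835e-01] 498.1182353860301
cabinet 0.98 [313. 310. 158.] [219. 146.]
cabinet 0.95 [593. 529. 162.] [294.  55.]
cabinet 0.75 [581. 247. 147.] [327. 136.]
door_edge 0.97 [259. 292. 102.] [205. 170.]
door_edge 0.83 [507. 175.  98.] [310. 177.]
door_edge 0.78 [547. 517. 104.] [281.  77.]
lamp 0.92 [476.  38.  53.] [318. 234.]
cradle 0.69 [481.  42.  11.] [320. 238.]
holder 0.98 [ 444. -296.   21.] [357. 369.]
chip 0.69 [506. 179. 100.] [309. 176.]
chip 0.61 [ 450. -296.   20.] [360. 369.]
rack 0.67 [ 482. -128.  101.] [346. 286.]
rack 0.21 [ 452. -297.   20.] [361. 369.]
bottle 0.76 [ 717. -241.   71.] [457. 299.]
bottle 0.32 [512. 178.  99.] [311. 176.]
jar 0.77 [736. -24.  51.] [421. 221.]
side [-186.93533365 -801.97820185 1069.9420127 ] [-2.25881711 -0.01055897 -0.66229634] 472.2229139422792
cabinet 0.71 [287. 311. 132.] [214. 180.]
cabinet 0.62 [567. 524. 137.] [254. 122.]
cabinet 0.55 [569. 232. 112.] [301. 164.]
door_edge 0.85 [500. 176.  90.] [294. 185.]
door_edge 0.71 [541. 520.  94.] 
[... 432 characters left out ...]
ar 0.61 [729. -26.  40.] [386. 201.]
{'t': 1.0, 'joints': array([ 1.21035294e+00,  4.90916731e-01,  1.55891478e+00, -1.03824015e-05,
        1.09172358e+00, -1.05593680e-01]), 'qvel': array([ 0.00058016, -0.00083799,  0.0010903 ,  0.00082315, -0.00184947,
       -0.00040712]), 'tau': array([ 1.38836109e-03, -6.12484288e+01, -2.58439940e+01,  6.92870049e-02,
        4.45620040e-02, -1.46749215e-05]), 'eef_pos': array([157.54043659, 604.82286386, 214.64544744]), 'tcp_rot': array([3.14155627e+00, 1.31218001e-05, 2.88674773e+00]), 'ft_force': array([ 0.18560935,  0.4337847 , -0.47984882]), 'moment': array([ 0.02888564,  0.05754248, -0.01071993]), 'grip_force': 0.0, 'opening': 0.9963317380809197}
```

View pics/scene0.png

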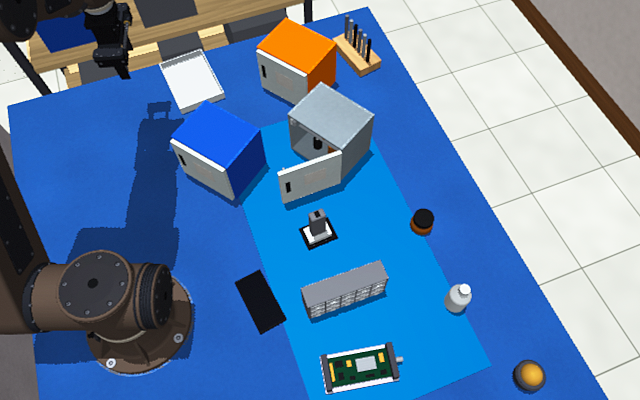

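```bash
python3 - <<'E'
from h import *
p=env.read_camera("scene"); im=p["img"][:,:,::-1]
cv2.imwrite("pics/crop1.png",cv2.resize(im[30:250,180:420],None,fx=2.7,fy=2.7,interpolation=cv2.INTER_CUBIC))
cv2.imwrite("pics/crop2.png",cv2.resize(im[260:400,260:460],None,fx=4,fy=4,interpolation=cv2.INTER_CUBIC))
np.savez("sc.npz",c=cloud(p),im=p["img"])
E
```

```text
(no output)
```

Three things are shaped like the cabinet: blue at (219,146), orange at (297,60) and grey at (330,125). Only the grey one fits the description, and its white door stands open with the free edge near (280,190). The lamp is at (317,230), the rack at (345,290), the board at (360,368), the jar at (422,221) and the bottle at (458,298).

View pics/crop1.png

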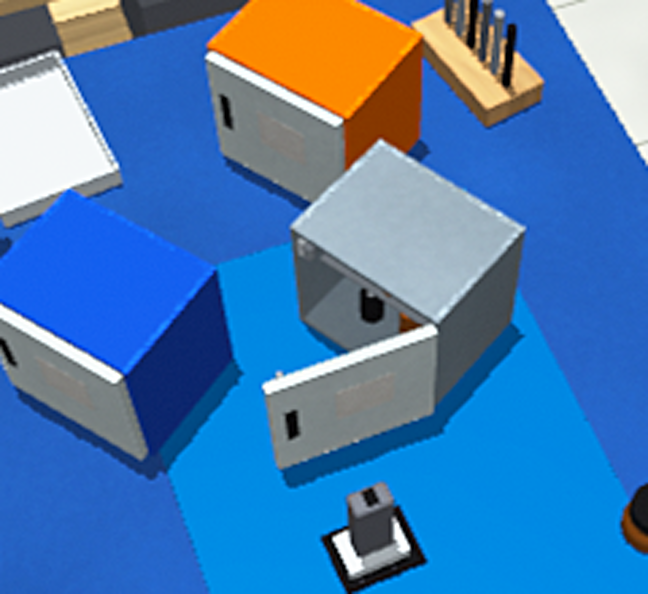

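View pics/crop2.png

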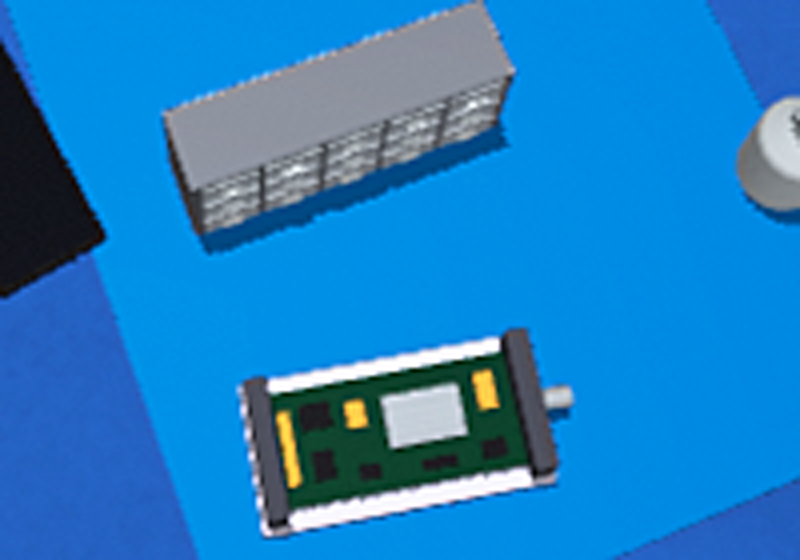

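```bash
python3 - <<'E'
from h import *
z=np.load("sc.npz");c=z["c"].astype(np.float32);im=z["im"]
def at(u,v):print((u,v),np.median(c[v-1:v+2,u-1:u+2].reshape(-1,3),0).round(),im[v,u])
v,u=np.mgrid[0:400,0:640]
def rect(name,m):
    P=c[m][:,:2]; r=cv2.minAreaRect(P.astype(np.float32)); print(name,m.sum(),np.round(r[0]),np.round(r[1]),round(r[2],1),np.round(c[m][:,2].mean()), cv2.boxPoints(r).round().tolist())
def box(a,b,cc,d): return (u>=a)&(u<=b)&(v>=cc)&(v<=d)
Z=c[...,2]
rect("cabtop",box(285,380,80,165)&(abs(Z-160)<6)&(c[...,0]>480))
rect("racktop",box(295,395,255,330)&(abs(Z-100)<6))
rect("lamp top",box(295,340,200,255)&(Z>105)&(Z<125))
rect("hood",box(295,340,200,255)&(Z>17)&(Z<32))
rect("cradle",box(295,340,205,255)&(Z>9)&(Z<16))
rect("jaws",box(310,410,335,399)&(Z>37)&(Z<47))
rect("holder",box(310,400,335,399)&(Z>5)&(Z<47))
chip=box(350,380,350,375)&(im.min(-1)>140)
rect("chip",chip)
rect("board",box(310,400,335,399)&(abs(Z-20)<5))
door=box(270,343,145,205)&(Z>20)&(im.min(-1)>150)
P=c[door];print(door.sum());rect("door",door)
top=door&(Z>145);rect("doortop",top)
f=np.polyfit(P[:,0],P[:,1],1);print(f)
for p_ in((281,180),(283,200),(340,150),(320,160)):at(*p_)
E
```

```text
cabtop 3188 [571. 272.] [242. 184.] 31.4 161.0 [[420.0, 288.0], [516.0, 130.0], [722.0, 256.0], [627.0, 414.0]]
racktop 1889 [ 482. -121.] [ 54. 200.] 88.8 100.0 [[382.0, -145.0], [582.0, -149.0], [583.0, -96.0], [383.0, -92.0]]
lamp top 175 [482.  57.] [39. 27.] 3.6 119.0 [[461.0, 70.0], [463.0, 43.0], [502.0, 45.0], [500.0, 72.0]]
hood 230 [484.  54.] [61. 77.] 87.5 23.0 [[445.0, 25.0], [521.0, 22.0], [524.0, 83.0], [447.0, 86.0]]
cradle 180 [490.  80.] [ 98. 110.] 2.6 12.0 [[439.0, 132.0], [444.0, 22.0], [541.0, 27.0], [536.0, 137.0]]
jaws 444 [ 450. -293.] [ 77. 167.] 79.0 42.0 [[361.0, -315.0], [525.0, -347.0], [539.0, -271.0], [376.0, -239.0]]
holder 3004 [ 445. -286.] [142. 212.] 68.9 22.0 [[320.0, -314.0], [518.0, -390.0], [569.0, -257.0], [372.0, -181.0]]
chip 299 [ 405. -362.] [255.  66.] 54.3 34.0 [[304.0, -447.0], [357.0, -485.0], [506.0, -278.0], [452.0, -239.0]]
board 1601 [ 452. -294.] [ 79. 170.] 78.3 21.0 [[360.0, -315.0], [527.0, -349.0], [543.0, -272.0], [376.0, -238.0]]
297
door 297 [399. -61.] [780. 156.] 64.9 162.0 [[163.0, -380.0], [304.0, -447.0], [635.0, 259.0], [494.0, 325.0]]
doortop 287 [385. -91.] [713. 156.] 64.9 165.0 [[163.0, -380.0], [304.0, -447.0], [606.0, 199.0], [465.0, 265.0]]
[ 0.36571019 -8.35811016]
(281, 180) [430. 175. 134.] [127 134 135]
(283, 200) [428. 175.  25.] [136 138 134]
(340, 150) [597. 189. 156.] [173 184 187]
(320, 160) [537. 179. 158.] [251 255 255]
```

The first crop confirms the grey cabinet, its door open with the free edge at about (281,190). The second shows the chip at about pixel (366,364), towards world +x on the board. Next I'll refine the numbers.

```bash
cat > m.py <<'E'
from h import *
from scipy.optimize import least_squares
def line(P):
    q=P[:,:2];
    for _ in range(6):
        m=q.mean(0);d=np.linalg.svd(q-m,full_matrices=0)[2][0];r=abs((q-m)@[-d[1],d[0]]);q=q[r<max(2*np.median(r),1.)]
    return m,d*np.sign(d[0]),len(q)
E
python3 - <<'E'
from m import *
for n in("scene","side"):
    p=env.read_camera(n);c=cloud(p);im=p["img"].astype(int);Z=c[...,2];X=c[...,0];Y=c[...,1];print(n)
    def rect(name,m):
        m=cv2.morphologyEx(m.astype(np.uint8),cv2.MORPH_OPEN,np.ones((3,3)))
        k,l,s,_=cv2.connectedComponentsWithStats(m);
        if k<2: print(name,"none");return
        m=l==1+s[1:,4].argmax(); r=cv2.minAreaRect(c[m][:,:2].astype(np.float32));print(name,m.sum(),np.round(r[0],1),np.round(r[1],1),round(r[2],1),round(np.median(c[m][:,2]),1)); return m
    W=lambda a,b,d,e:(X>a)&(X<b)&(Y>d)&(Y<e)
    g=(im.max(-1)-im.min(-1)<40)
    rect("lamptop",W(430,530,0,110)&(abs(Z-115)<7))
    rect("hood",W(430,530,-10,110)&(im.min(-1)>150)&(abs(Z-18)<8))
    rect("cradle",W(420,550,-20,120)&(im.max(-1)<60)&(Z<18))
    rect("chip",W(420,510,-330,-260)&(im.min(-1)>120)&g&(abs(Z-25)<9))
    rect("green",W(350,550,-360,-220)&(im[...,1]>im[...,2]+15)&(abs(Z-20)<9))
    rect("holder",W(330,570,-370,-220)&(Z>4)&(Z<50)&(im[...,2]<im[...,0]+50))
    rect("rack",W(360,610,-160,-80)&(abs(Z-100)<8))
    d=W(415,600,140,230)&(Z>30)&(Z<140)&g
    print("doorface",line(c[d]))
    dl=c[d]; m,dd,_=line(dl); s=(dl[:,:2]-m)@dd; print("free end",m+dd*np.percentile(s,.5),"hinge end",m+dd*np.percentile(s,99.5))
    # cabinet top
    n_=np.array([-dd[1],dd[0]]); off=((np.stack([X,Y],-1)-m)@n_)
    rect("cabtop",W(440,760,150,440)&(abs(Z-160)<7)&(off>25))
    rect("doortop",W(400,640,140,260)&(abs(Z-156)<6)&(off<20)&(off>-8))
E
```

```text
scene
lamptop 19 [482.8  47.2] [7.5 9.7] 69.3 118.6
hood 23 [457.6  43.3] [19.1  7.7] 58.7 23.5
cradle 56 [449.4  45.5] [13.8 42.6] 3.3 10.5
chip 252 [ 465.9 -291. ] [29.3 44.1] 79.7 25.2
green 1046 [ 449.8 -291.9] [ 62.3 135.4] 79.3 20.6
holder 2814 [ 457.1 -294. ] [ 83.8 184.1] 78.9 21.2
rack 1905 [ 482.6 -120.3] [ 54.1 200.8] 89.3 100.5
doorface (array([510.1259257 , 175.85149388]), array([0.99972153, 0.02359803]), 792)
free end [426.42129084 173.87567894] hinge end [599.37270679 177.958129  ]
cabtop 2976 [613.4 298.6] [143.8 183.3] 30.8 161.6
doortop 327 [510.8 180.1] [168.9  15.8] 1.1 156.6
side
lamptop 71 [475.5  52.1] [23.9 37.4] 71.7 116.7
hood 62 [481.8  39.5] [61.6 11.5] 2.0 19.8
cradle 9 [514.2  29.9] [19.5  6.6] 50.5 9.1
chip 138 [ 465.3 -293.7] [29.1 46. ] 77.1 24.7
green 118 [ 425.3 -289.2] [51.8 28.6] 75.1 20.4
holder 1709 [ 452.3 -299.6] [ 79.5 181.1] 78.8 20.6
rack 979 [ 480.1 -122.5] [201.7  56.9] 0.2 99.6
doorface (array([505.57884087, 175.41348947]), array([0.9995587, 0.0297052]), 551)
free end [423.85039092 172.984658  ] hinge end [592.7973533  178.00547632]
cabtop 1241 [608.4 296.8] [150.8 185.3] 31.0 160.1
doortop 147 [500.5 180.4] [149.8  18.4] 1.1 155.0
```

```bash
cat > go.py <<'E'
import sys
from h import *
# usage: go.py x y z yaw_deg -> yaw turn (tool z, rad), then shift in cm along tool axes after the turn
x,y,z,yw=map(float,sys.argv[1:5]); s=env.state(); 
T=R.from_euler('xyz',[np.pi,0,np.radians(yw)]); C=R.from_euler('xyz',s["tcp_rot"])
print("rv",(C.inv()*T).as_rotvec().round(3),"shift",(T.inv().apply(np.array([x,y,z])-s["eef_pos"])/10).round(2))
print(s["t"],s["eef_pos"].round(1),s["tcp_rot"].round(3),s["ft_force"].round(1))
E
python3 -m inch '[[0,0,-0.158,0,0,0,1],[0,0,-0.158,0,0,0,1],[0,0,-0.158,0,0,0,1],[0,0,-0.158,0,0,0,1],[0,0,-0.158,0,0,0,1],[0,0,0,-0.1,-4,0,1],[0,0,0,-0.1,-5,0,1],[0,0,0,-0.1,-5,0,1],[0,0,0,-0.1,-5,0,1],[0,0,0,-0.1,-5,0,1],[0,0,0,-0.1,-5,0,1],[0,0,0,-0.1,-5,0,1],[0,0,0,-0.1,-5,0,1],[0,0,0,-0.1,-5,0,1],[0,0,0,-0.1,-5,0,1],[0,0,0,-0.1,-4,0,1],[0,0,0,0,0,0,1]]'
python3 go.py 445 140 110 210.8
```

```text
t: 3.28
eef_pos: [438.4, 152.8, 214.6]
tcp_rot: [-3.141, 0.0, -2.61]
ft_force: [-0.5, 0.3, 0.3]
opening: 0.004
grip_force: 0.0
rv [-0.     0.    -0.006] shift [ 0.09 -1.44 10.46]
3.275 [438.4 152.8 214.6] [-3.141  0.    -2.61 ] [-0.5  0.3  0.3]
```

```bash
python3 -m inch '[[0,0,0,0,-1.4,0,1],[0,0,0,0,0,3,1],[0,0,0,0,0,3.5,1],[0,0,0,0,0,4,1],[0,0,0,0,0,0,1]]'
python3 - <<'E'
from h import *
H=np.array([595.5,189.]);s=env.state();p0=s["eef_pos"][:2];a=np.radians(210.8);tx=np.array([np.cos(a),np.sin(a)]);ty=np.array([np.sin(a),-np.cos(a)])
for th in (181.4,175,165,155,145,135,130,127,125,123,120.8):
    t=np.radians(th);d=np.array([np.cos(t),np.sin(t)]);n=np.array([-d[1],d[0]])
    e=12+10*abs(n@tx)+12*abs(n@ty)
    P=H+148*d+n*e; D=P-p0;print(th,P.round(),np.round([D@tx/10,D@ty/10],2)); p0=P
E
```

```text
t: 3.9
eef_pos: [443.2, 142.7, 108.1]
tcp_rot: [3.14, -0.004, -2.605]
ft_force: [0.2, -0.2, 0.5]
opening: 0.006
grip_force: 0.0
181.4 [448. 158.] [-1.22  1.06]
175 [446. 174.] [-0.62  1.54]
165 [445. 201.] [-1.33  2.27]
155 [450. 227.] [-1.74  2.03]
145 [459. 253.] [-2.11  1.71]
135 [473. 276.] [-2.42  1.31]
130 [482. 287.] [-1.3   0.49]
127 [488. 293.] [-0.81  0.23]
125 [492. 297.] [-0.55  0.13]
123 [496. 301.] [-0.55  0.11]
120.8 [501. 305.] [-0.61  0.1 ]
```

```bash
python3 -m inch '[[0,0,0,-1.2,1.1,0,1],[0,0,0,-0.6,1.5,0,1],[0,0,0,-0.65,1.15,0,1],[0,0,0,-0.65,1.15,0,1],[0,0,0,-0.85,1,0,1],[0,0,0,-0.85,1,0,1],[0,0,0,-1.05,0.85,0,1],[0,0,0,-1.05,0.85,0,1],[0,0,0,-1.2,0.65,0,1],[0,0,0,-1.2,0.65,0,1],[0,0,0,-1.3,0.5,0,1],[0,0,0,0,0,0,1]]'
python3 go.py 501 305 108 210.8
```

```text
t: 5.4
eef_pos: [483.2, 286.8, 109.5]
tcp_rot: [3.141, 0.001, -2.606]
ft_force: [0.5, 0.0, 0.3]
opening: 0.005
grip_force: 0.0
rv [ 0.     0.001 -0.002] shift [-2.46  0.65  0.15]
5.4 [483.2 286.8 109.5] [ 3.141e+00  1.000e-03 -2.606e+00] [0.5 0.  0.3]
```

```bash
python3 - <<'E'
from h import *
p=env.read_camera("scene");im=p["img"][:,:,::-1]
cv2.imwrite("pics/push.png",cv2.resize(im[40:240,200:400],None,fx=3,fy=3))
E
```

```text
(no output)
```

View pics/push.png

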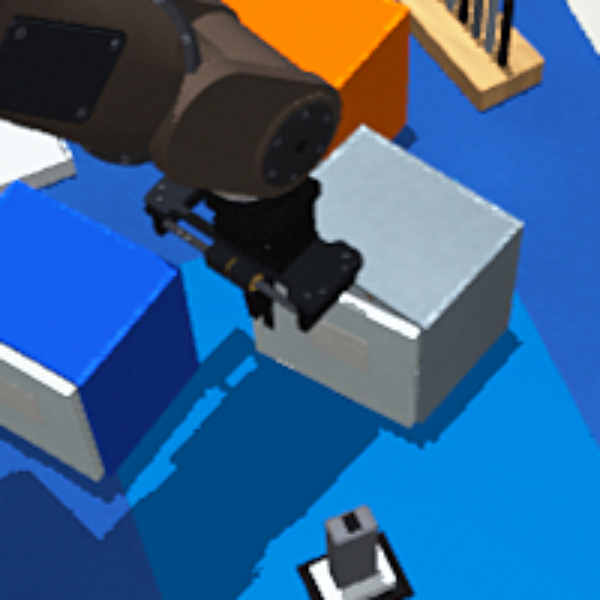

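The door is nearly shut, with a narrow gap left at its top edge from (345,290) to (420,335). The fingers are at its free edge. I'll push on in small steps.

```bash
python3 -m inch '[[0,0,0,-0.7,0.2,0,1],[0,0,0,-0.5,0.15,0,1],[0,0,0,-0.5,0.1,0,1],[0,0,0,-0.4,0.1,0,1],[0,0,0,0,0,0,1]]'; python3 -m inch '[[0,0,0,-0.2,0,0,1],[0,0,0,-0.2,0,0,1],[0,0,0,0,0,0,1]]';
```

```text
t: 6.08
eef_pos: [498.2, 301.8, 109.7]
tcp_rot: [3.141, 0.001, -2.607]
ft_force: [0.4, 0.4, -0.7]
opening: 0.004
grip_force: 0.0
t: 6.45
eef_pos: [500.0, 302.9, 109.7]
tcp_rot: [3.141, -0.003, -2.606]
ft_force: [-7.0, -4.4, 5.5]
opening: 0.006
grip_force: 4.6
```

```bash
for i in 1; do python3 -m inch '[[0,0,0,-0.2,0,0,1],[0,0,0,0,0,0,1]]'; python3 -m inch '[[0,0,0,-0.2,0,0,1],[0,0,0,0,0,0,1]]'; python3 -m inch '[[0,0,0,-0.2,0,0,1],[0,0,0,0,0,0,1]]'; done
```

```text
t: 6.7
eef_pos: [499.9, 303.0, 109.6]
tcp_rot: [3.141, -0.008, -2.606]
ft_force: [-17.0, -10.4, 13.0]
opening: 0.002
grip_force: 9.9
t: 6.95
eef_pos: [500.0, 303.1, 109.6]
tcp_rot: [3.141, -0.012, -2.606]
ft_force: [-25.7, -16.5, 18.5]
opening: 0.006
grip_force: 15.2
t: 7.2
eef_pos: [500.0, 303.1, 109.6]
tcp_rot: [3.141, -0.016, -2.606]
ft_force: [-33.9, -23.5, 24.6]
opening: 0.005
grip_force: 20.7
```

The stop is rigid, well beyond the 6 N of the catch. I'll back off and check.

```bash
python3 -m inch '[[0,0,0,1,0,0,1],[0,0,0,2,0,0,1],[0,0,0,3,0,0,-1],[0,0,0,3,-1,-3,-1],[0,0,0,0,-5,-4,-1],[0,0,0,0,-5,-4,-1],[0,0,0,0,-5,0,-1],[0,0,0,0,-5,0,-1],[0,0,0,0,0,0,-1]]'
python3 - <<'E'
from m import *
p=env.read_camera("scene");im=p["img"][:,:,::-1]
cv2.imwrite("pics/shut.png",cv2.resize(im[60:260,200:400],None,fx=3,fy=3))
c=cloud(p);P=c[(c[...,2]>20)&(c[...,2]<150)&(c[...,0]>480)&(c[...,0]<610)&(c[...,1]>150)&(c[...,1]<350)]
n=np.array([np.cos(np.radians(30.8)),np.sin(np.radians(30.8))])
# outer face if shut: 12 mm in front of the opening at (552,262)
q=(P[:,:2]-[552,262]);s=q@n;t=q@[-n[1],n[0]]
k=(s<5)&(abs(t)<88);f=np.polyfit(t[k],s[k],1);r=s-np.polyval(f,t);k&=abs(r)<4;print(k.sum(),np.polyfit(t[k],s[k],1))
print(env.state()["eef_pos"])
E
```

```text
t: 8.32
eef_pos: [536.3, 79.7, 217.7]
tcp_rot: [-3.141, 0.001, -2.61]
ft_force: [-0.5, -1.3, 0.1]
opening: 0.683
grip_force: 0.0
242 [ 1.93167532e-03 -1.05061971e+01]
[535.34267739  81.08525845 217.53406738]
```

View pics/shut.png

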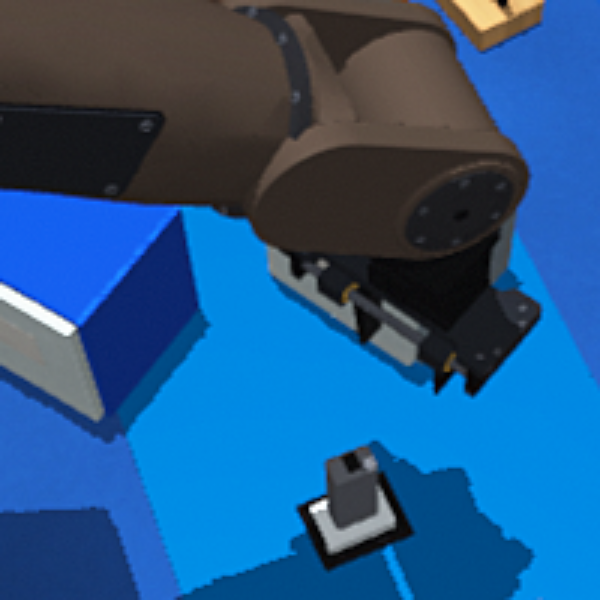

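The picture and the fit agree: the door's face is within 2 mrad of the cabinet front. Now the lamp.

```bash
cat > lamp.py <<'E'
from m import *
def top(z0,z1,x0,x1,y0,y1,names=("scene","side")):
    for n in names:
        p=env.read_camera(n);c=cloud(p);t=env.trace(p,"lamp")
        if not t: print(n,"no lamp");continue
        m=t[0]["mask"];Z=c[...,2];X=c[...,0];Y=c[...,1]
        P=c[m&(X>x0)&(X<x1)&(Y>y0)&(Y<y1)]
        for a,b,nm in((z0,z1,"top"),(z0-70,z0-20,"side"),(z0-101,z1-97,"hood")):
            q=P[(P[:,2]>a)&(P[:,2]<b)]
            if len(q)<5: continue
            r=cv2.minAreaRect(q[:,:2].astype(np.float32));print(n,nm,len(q),np.round(r[0],1),np.round(r[1],1),round(r[2],1),"z",np.median(q[:,2]).round(1),"face",line(q)[:2])
E
python3 - <<'E'
from lamp import *
top(108,125,420,540,0,110)
E
```

```text
scene top 171 [481.9  57.7] [41.  26.9] 3.5 z 120.7 face (array([480.93631343,  52.55694315]), array([0.99920803, 0.03979097]))
scene side 132 [476.6  48.7] [18.1 40.9] 63.7 z 63.3 face (array([484.03379352,  45.85126001]), array([0.99997038, 0.00769705]))
scene hood 240 [483.3  59.9] [67.4 53.1] 0.3 z 23.1 face (array([482.08461525,  41.05919935]), array([ 0.99964665, -0.02658153]))
side top 103 [479.1  57.2] [41.9 31.3] 11.6 z 118.6 face (array([479.05005494,  50.67685567]), array([ 0.97746818, -0.21108284]))
side side 160 [475.3  47.4] [24.8 42.9] 63.9 z 64.0 face (array([479.92242086,  46.15433861]), array([ 0.99975379, -0.02218925]))
side hood 169 [483.3  62.8] [77.4 59.7] 2.6 z 20.9 face (array([480.12635317,  41.60495425]), array([ 0.98857676, -0.15071822]))
```

```bash
python3 go.py 482 58 200 182
```

```text
rv [0.    0.    0.502] shift [ 5.33 -2.33  1.78]
8.575 [534.5  83.1 217.8] [ 3.141  0.    -2.605] [ 0.4 -0.   0.3]
```

```bash
python3 -m inch '[[0,0,0.17,0,0,0,-1],[0,0,0.17,0,0,0,-1],[0,0,0.162,0,0,0,-1],[0,0,0,2.7,-1.2,0.9,-1],[0,0,0,2.6,-1.1,0.9,-1],[0,0,0,0,0,0,-1],[0,0,0,0,0,0,-1]]'; python3 go.py 482 58 70 182
python3 - <<'E'
from h import *
p=env.read_camera("wrist");cv2.imwrite("pics/wrist.png",p["img"][:,:,::-1]);print(p["position"],p["orientation"],p["fx"])
from lamp import *
top(108,125,420,540,0,110)
E
```

```text
t: 9.45
eef_pos: [483.3, 58.0, 200.2]
tcp_rot: [3.141, 0.001, -3.108]
ft_force: [-0.2, 0.4, 0.1]
opening: 1.004
grip_force: 0.0
rv [ 0.     0.001 -0.001] shift [ 0.13  0.   13.02]
9.45 [483.3  58.  200.2] [ 3.141e+00  1.000e-03 -3.108e+00] [-0.2  0.4  0.1]
[402.63238882  55.36824773 370.1749429 ] [ 2.84711235e+00 -1.24723182e-05  1.60589531e+00] 309.70691628693146
scene top 88 [472.   52.9] [23.  31.2] 35.7 z 118.6 face (array([472.95663303,  52.76767626]), array([ 0.73765828, -0.67517424]))
scene side 137 [476.6  48.7] [17.2 40.9] 64.0 z 64.1 face (array([482.74148818,  45.80882384]), array([0.99885592, 0.04782108]))
scene hood 237 [482.   61.3] [64.6 53.2] 4.1 z 22.4 face (array([484.18252395,  42.04613062]), array([ 0.99205548, -0.12580112]))
side top 97 [478.2  55.9] [39.6 28.1] 3.4 z 118.4 face (array([478.27205012,  49.49177278]), array([ 0.95821083, -0.28606294]))
side side 154 [476.6  48. ] [22.3 41.9] 66.6 z 64.2 face (array([479.92852387,  45.50424537]), array([ 0.99972611, -0.02340291]))
side hood 166 [483.7  49.5] [43. 75.] 84.3 z 20.6 face (array([480.50212918,  39.15415004]), array([ 0.999956  , -0.00938048]))
```

View pics/wrist.png

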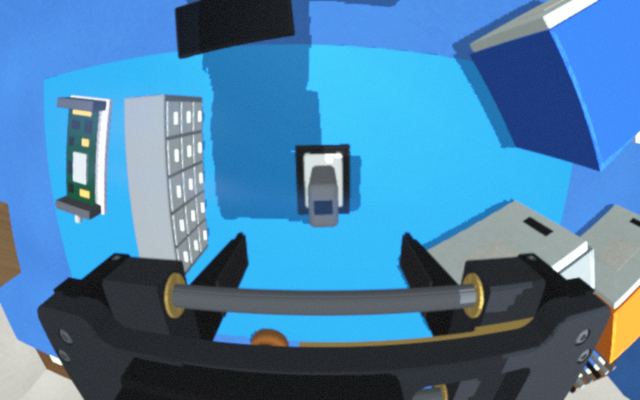

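The lamp at (322,195) lies midway between the fingertips at (240,240) and (405,240). I'll descend and grip.

```bash
python3 -m inch '[[0,0,0,0,0,3,-1],[0,0,0,0,0,3,-1],[0,0,0,0,0,3,-1],[0,0,0,0,0,3,-1],[0,0,0,0,0,1,-1],[0,0,0,0,0,0,1],[0,0,0,0,0,0,1],[0,0,0,0,0,0,1],[0,0,0,0,0,0,1],[0,0,0,0,0,0,1],[0,0,0,0,0,0,1],[0,0,0,0,0,0,1],[0,0,0,0,0,0,1]]'
```

```text
t: 11.32
eef_pos: [482.6, 57.3, 69.7]
tcp_rot: [3.142, -0.0, -3.108]
ft_force: [-0.9, -0.5, -0.3]
opening: 0.274
grip_force: 30.0
```

```bash
python3 -m inch '[[0,0,0,0,0,-1,1],[0,0,0,0,0,-2,1],[0,0,0,0,0,-3,1],[0,0,0,0,0,-4,1],[0,0,0,0,0,-4,1],[0,0,0,0,0,-2,1],[0,0,0,0,0,0,1],[0,0,0,0,0,0,1]]'
python3 - <<'E'
from lamp import *
top(261,285,420,540,0,110)
from h import *
p=env.read_camera("side");cv2.imwrite("pics/held.png",cv2.resize(p["img"][120:320,210:450,::-1],None,fx=3,fy=3))
E
python3 go.py 466 -293 245 169.5
```

```text
t: 12.32
eef_pos: [482.1, 57.4, 229.0]
tcp_rot: [3.141, -0.001, -3.108]
ft_force: [-0.0, 0.2, -2.9]
opening: 0.273
grip_force: 30.0
scene side 60 [463.7  51. ] [ 6.4 19.2] 29.5 z 213.3 face (array([462.97660173,  51.28925773]), array([ 0.16830689, -0.98573464]))
scene hood 150 [476.1  55.5] [54.5 40.8] 2.0 z 182.5 face (array([459.61068602,  51.70012057]), array([ 0.36562873, -0.93076078]))
side top 55 [466.6  55.2] [19.1 21.9] 41.6 z 274.5 face (array([464.31039554,  51.62115917]), array([ 0.416815  , -0.90899134]))
side side 166 [475.2  47. ] [24.5 42.8] 62.2 z 212.2 face (array([477.04451314,  46.11021302]), array([ 0.99764307, -0.06861706]))
side hood 205 [480.   56.5] [66.7 50.5] 1.9 z 179.9 face (array([478.80304659,  41.91492   ]), array([ 0.9779964 , -0.20862179]))
rv [ 0.    -0.001  0.216] shift [ -4.76 -34.75  -1.6 ]
12.575 [482.5  57.4 229. ] [ 3.141e+00 -1.000e-03 -3.108e+00] [ 0.2  0.1 -3.3]
```

View pics/held.png

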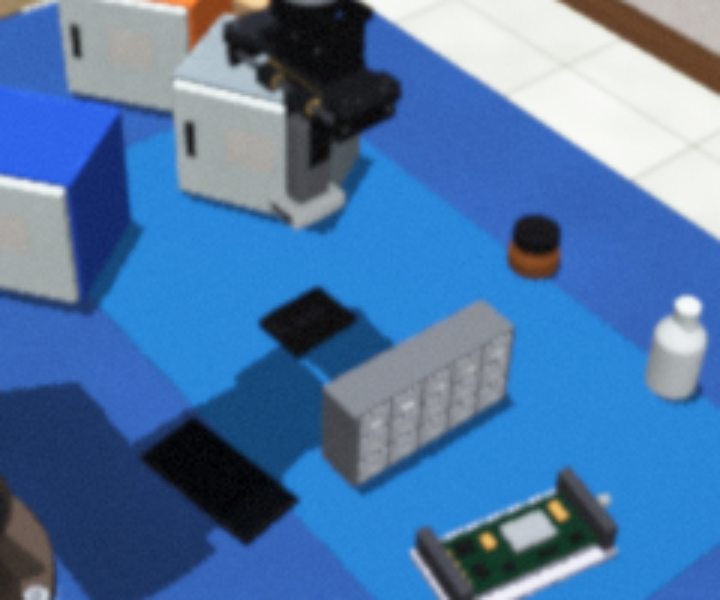

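The lamp hangs upright in the fingers and the cradle is empty. The door is shut and the way over the rack is clear.

```bash
python3 -m inch '[[0,0,0.11,0,0,0,1],[0,0,0.11,0,0,0,1],[0,0,0,-0.3,-2,0,1],[0,0,0,-0.5,-4,0,1],[0,0,0,-0.6,-4.5,0,1],[0,0,0,-0.6,-4.5,0,1],[0,0,0,-0.7,-4.5,0,1],[0,0,0,-0.7,-4.5,0,1],[0,0,0,-0.7,-4.5,0,1],[0,0,0,-0.5,-4,0,1],[0,0,0,-0.2,-2,0,1],[0,0,0,0,0,0,1],[0,0,0,0,0,0,1]]'
python3 go.py 466 -293 150 169
```

```text
t: 14.2
eef_pos: [465.8, -289.5, 229.5]
tcp_rot: [3.141, -0.001, 2.955]
ft_force: [0.6, 0.5, -3.2]
opening: 0.271
grip_force: 30.0
rv [ 0.001 -0.001  0.006] shift [-0.09 -0.34  7.95]
14.2 [ 465.8 -289.5  229.5] [ 3.141e+00 -1.000e-03  2.955e+00] [ 0.6  0.5 -3.2]
```

```bash
python3 -m inch '[[0,0,0,0,-0.1,2,1],[0,0,0,0,-0.1,3,1],[0,0,0,0,-0.05,3,1],[0,0,0,0,0,2,1],[0,0,0,0,0,1,1],[0,0,0,0,0,0,1],[0,0,0,0,0,0,1]]'
python3 - <<'E'
from lamp import *
for n in("scene","side"):
    p=env.read_camera(n);c=cloud(p);im=p["img"].astype(int);X,Y,Z=c[...,0],c[...,1],c[...,2]
    cv2.imwrite(f"pics/f_{n}.png",cv2.resize(p["img"][(300 if n=="scene" else 220):(400 if n=="scene" else 350),290:450,::-1],None,fx=4,fy=4,interpolation=cv2.INTER_CUBIC))
    W=(X>340)&(X<570)&(Y>-370)&(Y<-210)
    for nm,m in(("hood",W&(im.min(-1)>130)&(Z>50)&(Z<85)),("jaws",W&(abs(Z-42)<5)&(im.max(-1)<110)),("green",W&(im[...,1]>im[...,2]+15)&(abs(Z-20)<9))):
        m=cv2.morphologyEx(m.astype(np.uint8),cv2.MORPH_OPEN,np.ones((2,2)))>0
        if m.sum()<5: print(n,nm,"-");continue
        r=cv2.minAreaRect(c[m][:,:2].astype(np.float32));print(n,nm,m.sum(),np.round(r[0],1),np.round(r[1],1),round(r[2],1),np.median(Z[m]).round(1))
top(151,170,400,540,-360,-230)
E
python3 go.py 466 -292 101 169
```

```text
t: 15.08
eef_pos: [465.7, -293.0, 120.5]
tcp_rot: [-3.141, 0.001, 2.955]
ft_force: [-0.2, 0.3, -2.1]
opening: 0.271
grip_force: 30.0
scene hood 57 [ 437.8 -296.6] [25.7 18.1] 85.8 73.2
scene jaws 224 [ 380.8 -325.6] [244.7 150. ] 26.0 41.8
scene green 123 [ 372.4 -359.6] [216.   50.7] 64.9 21.4
side hood 193 [ 146.2 -523.3] [866.   68.4] 35.4 71.5
side jaws 234 [ 444.3 -314.9] [106.4 167.1] 80.2 41.3
side green 38 [ 428.8 -282.8] [20.9 16.6] 47.0 21.2
scene hood 6 [ 432.3 -296.1] [ 6.4 26. ] 8.0 z 63.2 face (array([ 431.59993409, -296.79906227]), array([0.13079106, 0.99140995]))
side top 49 [ 445.9 -291.2] [26.4  9.1] 89.8 z 161.0 face (array([ 445.30835876, -292.17174784]), array([0.08040841, 0.996762  ]))
side side 173 [ 456.  -300.9] [22.2 42.6] 48.3 z 102.4 face (array([ 456.10046948, -303.58761964]), array([ 0.96247057, -0.27138609]))
side hood 163 [ 461.5 -295.2] [44.6 66.5] 72.5 z 69.1 face (array([ 460.84965953, -311.4750382 ]), array([ 0.95636785, -0.29216526]))
rv [-0.     0.001  0.005] shift [-0.04  0.12  1.9 ]
15.375 [ 465.4 -293.1  120. ] [-3.141e+00  1.000e-03  2.955e+00] [ 0.8 -0.5 -3. ]
```

View pics/f_scene.png

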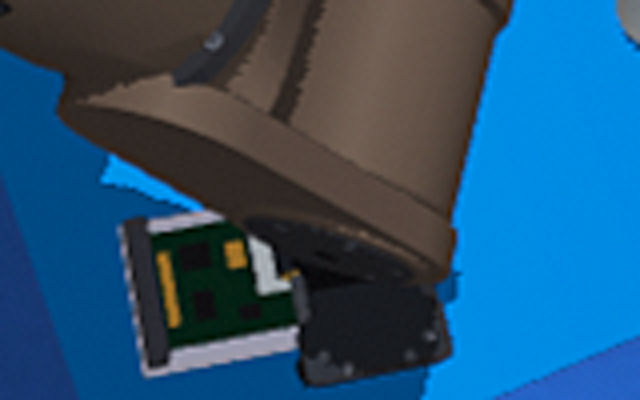

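The scene camera is now covered by the arm, but the board at (230,290) and the visible edge of the chip at (265,265) agree with the earlier fit. The lamp has not slipped. I'll lower it the last 19 mm.

```bash
python3 -m inch '[[0,0,0,-0.1,0.1,0.5,1],[0,0,0,0,0,0.5,1],[0,0,0,0,0,0.5,1],[0,0,0,0,0,0.4,1],[0,0,0,0,0,0,1],[0,0,0,0,0,0,1],[0,0,0,0,0,0,1]]'
python3 - <<'E'
from lamp import *
p=env.read_camera("side");cv2.imwrite("pics/fin.png",cv2.resize(p["img"][220:350,300:460,::-1],None,fx=4.5,fy=4.5,interpolation=cv2.INTER_CUBIC))
top(132,150,400,540,-360,-230,("side",))
E
python3 go.py 466 -292 101 169
```

```text
t: 16.25
eef_pos: [466.5, -292.2, 100.8]
tcp_rot: [-3.142, 0.0, 2.955]
ft_force: [0.3, -0.2, -2.3]
opening: 0.275
grip_force: 30.0
side top 39 [ 447.5 -291.7] [20.8 10.4] 80.9 z 142.4 face (array([ 445.75516604, -291.24990391]), array([0.13306775, 0.99110694]))
side side 161 [ 458.2 -300. ] [20.6 43.1] 50.1 z 83.0 face (array([ 457.96275809, -302.6705596 ]), array([ 0.97363834, -0.2280973 ]))
side hood 127 [ 464.7 -294.6] [42.5 65.9] 77.2 z 49.7 face (array([ 460.13552051, -310.1984325 ]), array([ 0.9492548 , -0.31450808]))
rv [-0.     0.     0.005] shift [ 0.06  0.01 -0.02]
16.4 [ 466.5 -292.2  100.8] [-3.142  0.     2.955] [-1.1  0.9 -2. ]
```

View pics/fin.png

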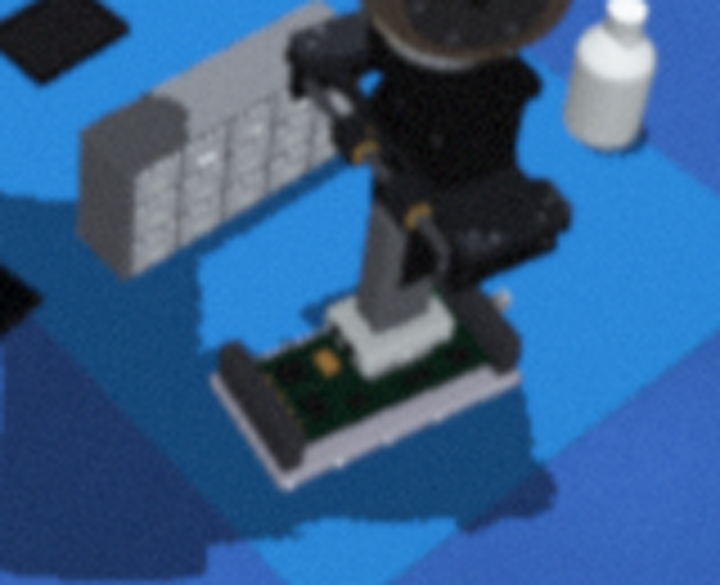

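In the side camera the hood (395,335) measures (464.7, -294.6), and the same camera put the chip at (465.3, -293.7). So it is centred, level and aligned, about 11 mm above the chip. I'll hand it in.

```bash
python3 -c "
from cell import env
print(env.job_done())"
```

```text
the job is handed in; nothing more can be done
None
```

The job is handed in at about 16 s of the 64 s allowed: the door measured shut after a firm push, and the lamp is held still about 11 mm above the chip, about 1 mm off centre, level and aligned; no verdict came back.

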